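# Empty the coin dish into the specimen box and present it

### The arm

A 6-joint arm with a two-finger parallel gripper is mounted at the origin on the work surface. World frame = base frame: x ahead of the robot, y to its left, z up, the work surface at z = 0. Lengths are in m, angles in degrees, forces in N, time in s.
With the tool pointing down it reaches from about 0.325 to 0.9 m from the base axis. Payload 6.1 kg.
Tool frame: the origin (TCP) lies on the centre line of the jaws, within the pads' length; the fingertips stand 14 mm ahead of it and the grasp point (between the pads) lies 5 mm behind it; z points along the fingers, y is the line along which they close (so a half turn about z gives the same grasp; the last joint's range is limited). The gripper opens to 85 mm and grips with 20 to 120 N. Pads are 22 mm wide; open, the fingers measure 114 mm over their backs; the gripper's body (76 mm by 85 mm) begins 54 mm behind the grasp point. The pads swing forward as they close: fully open they stand 13 mm farther back than shut.
Start: joints at [67.603, 12.628, 87.462, -0, 79.91, -7.225], TCP at [0.164, 0.603, 0.245] pointing down, gripper open.
Joint ranges: [-170.65, 170.65], [-52.31, 119.04], [5.05, 147.46], [-71.25, 251.25], [11.57, 151.72], [-153.62, 153.62]. Speed limits (degrees/s): [147.25, 147.25, 172.46, 180, 180, 180].

### API

Orientations are given as [roll, pitch, yaw] about the fixed x, y, z axes, in that order (R = Rz(yaw) Ry(pitch) Rx(roll)).
In Python, from rig import env gives the robot as it stands.
- The arm moves only by the shell command python3 -m crank 'ROWS'. ROWS is JSON, a list that holds one entry, the list of rows, each a list of 7 numbers: the finger opening in mm, from 0 to 85.4, then the shift along the world's x, y, z in mm, then the turn, a rotation vector about the world's x, y, z in degrees. In form: [[[claw, x, y, z, wx, wy, wz], ...]]. A call has 1 to 12 rows; each row shifts and turns the commanded pose from where the row before left it; what a row does not reach is not made up. A row lasts 1/10 s, in which the tool goes at most 50 mm and 8.59 degrees, less where a joint would pass 70% of its speed; a pose out of reach is approached as far as the arm can. A call is refused whole if a number of a shift passes 50 or a number of a turn 8.59, either way. A call with a gripper value outside its range is refused whole. The fingers move at their own pace and stop on an object; the grip force is fixed at half the most. Time passes only in rows, so rows that do not move let the fingers close. It gives the time, the measured TCP pose, the force, the opening and the grip force at its end, in the units of the state.
- env.state(): the state, without advancing time (a new reading comes with each control period).
- env.snapshot(name): name is "side" or "top"; returns (picture, depth): 400x640x3 uint8, blue, green, red; 400x640 float32, m along the optical axis (not along the pixel's ray), 0 where there is no reading.
- env.camera_params(name): a dict with "fov_y" (degrees; the focal length in pixels is half the picture's height over the tangent of half this angle, whatever the lens; pixels are square), "cx", "cy" (the principal point, pixels), "R" (3x3) and "t" (3): a world point X has camera coordinates R X + t. Camera axes: x right, y down, z forward; pixel columns grow to the right and rows downward; lengths in m; the calibration is good to about 2 mm. A picture is of the moment at which its call begins. camera_params takes no time and is no camera call.
- env.sign_off(): hands the job in; it is judged then, once.
The state is a dict: "time_s": time; "joint_positions": joint angles; "joint_vel": joint speeds; "effort": joint torques, N m; "ee_pos": TCP position; "tcp_rot": TCP orientation; "contact_force": force on the tool from outside, world axes, zero at the start; "torque": the same for the moment, N m; "finger_gap": finger opening in m; "grip_force": force on a finger pad.
Only numpy, scipy, OpenCV 4.12 (cv2) and the standard library are available. Lean on these libraries where they do the work, as an engineer would, in place of code of your own. Each camera call takes 0.05 s, during which the arm holds its last target. There are 200 camera calls.

### The job

Pick up the white ceramic dish by its stub handle with both bronze tokens in it and tip the tokens out into the compartment of the specimen box that holds only a paper ticket, pouring from close above the box so that they do not drop more than about a hand's breadth. Then turn the dish upright and finish while still holding it: level and motionless in the air, its underside at least 10 cm above the top of the box walls and touching nothing but the gripper, ready for me to check that it is empty and take it from you. Leave the pewter medal, the denarius in its clear capsule and the loupe where they lie.

Things in the scene. Friction and masses are not known exactly. Their poses are not given: they have to be found in the camera images.
- dish: Loose shallow white glazed ceramic dish, 150 g. Origin: centre of underside; z up; stub handle along its -x. Rim 110 mm wide, 24 mm high; foot 60 mm wide; inner floor 56 mm wide, 6 mm above the underside. The wall flares at 41 degrees to the level all round: tokens slide out over any side when it is tipped 55 to 70 degrees. Round handle 18 mm thick, its axis from 60 to 106 mm out (19 to 29 mm high)
- dish_grip (a point): Point on the axis of the dish's handle, midway along it: 82 mm from the dish's centre along the dish's -x and 24 mm above its underside; the handle is 18 mm thick here. Same axes as the dish
- token1: Bronze token, a disc 24 mm in diameter and 5 mm thick (20 g), loose in the dish. Origin: centre of its lower face
- token2: A second bronze token, the same as the first, lying beside it in the dish
- box: Fixed divided specimen box, dark wood, green felt: 142 mm (x) by 258 mm (y), walls 36 mm high and 6 mm thick, floor 6 mm thick, a wooden turn latch on its far (+x) wall. A 31 mm high divider makes two compartments, 130 mm (x) by 120 mm (y), centred 63 mm either side of the middle along y. Origin: centre of underside
- ticket: Blank square white paper ticket, 50 mm by 50 mm, fixed in the centre of the floor of the compartment meant for the tokens; which of the two compartments that is varies. Origin: centre of its underside, 6 mm above the table; axes as the box's
- medal: Loose pewter medal, 42 mm in diameter and 5 mm thick, in the centre of the other compartment. Origin: centre of its underside. Not to be disturbed
- capsule: Silver denarius in a clear round capsule 36 mm in diameter and 7 mm high, loose on the table. Origin: centre of its underside. Not to be disturbed
- loupe: Tortoiseshell folding loupe lying flat on the table, 10 mm high: a lens ring 38 mm in diameter centred on the origin (centre of its underside) and a leaf reaching to 55 mm along its -x. Not to be disturbed
There are look-alikes about, which are no part of the job. Of the things shaped like the dish, the white one is meant.

How it is judged:
By the outcome, as a careful person would: the job done as asked, in the order asked, and still so for the second after the job is handed in, while the arm keeps its last pose, push and grip.
It also fails if it takes over 58 s, if anything falls off the work surface, if the arm or the gripper's body presses on something with over 40 N, if the wrist force passes 120 N, or if a joint passes its speed limit or range.

## Working session

There is one attempt and no reset: what is moved stays moved. The work goes in short steps, Python scripts to look and compute and a shell command to move; the robot and the scene stay as the last step left them, time stands still between calls to the robot, and variables do not carry over. Pictures are saved under pics/ and viewed, at most 10 in all, crops included, and the job is handed in when it is done.

```bash
ls; mkdir -p pics; cat > h.py <<'E'
import numpy as np, cv2
from rig import env
def cam(n):
    p=env.camera_params(n); f=200/np.tan(np.radians(p['fov_y'])/2)
    return f,p['cx'],p['cy'],np.array(p['R']),np.array(p['t'])
def ray(n,u,v,z):
    f,cx,cy,R,t=cam(n); o=-R.T@t; d=R.T@np.array([(u-cx)/f,(v-cy)/f,1]); return o+d*(z-o[2])/d[2]
def deproj(n,u,v,d):
    f,cx,cy,R,t=cam(n); return R.T@(np.array([(u-cx)/f*d,(v-cy)/f*d,d])-t)
def proj(n,X):
    f,cx,cy,R,t=cam(n); c=R@np.array(X)+t; return f*c[0]/c[2]+cx,f*c[1]/c[2]+cy
def cloud(n,D):
    f,cx,cy,R,t=cam(n); v,u=np.mgrid[:400,:640]; P=np.stack([(u-cx)/f*D,(v-cy)/f*D,D],-1)-t
    return P@R
E
python3 - <<'E'
from h import *
for n in('top','side'):
    a,d=env.snapshot(n); cv2.imwrite(f'pics/{n}0.png',a); np.save(f'{n}0.npy',d); print(n,env.camera_params(n),(d>0).mean())
print(env.state())
E
```

```text
pics
top {'fov_y': 53.90321858336263, 'cx': 317.0857830632764, 'cy': 194.1705893511619, 'R': array([[-0.02261374, -0.99944488, -0.02446525],
       [-0.99013949,  0.02577377, -0.13769351],
       [ 0.13824763,  0.02111025, -0.99017269]]), 't': array([-0.04318911,  0.51302087,  0.80080691])} 0.9960078125
side {'fov_y': 53.77458545509702, 'cx': 311.9422086111717, 'cy': 202.5252255138054, 'R': array([[-0.9261963 , -0.37642876,  0.02148959],
       [-0.2371996 ,  0.53742605, -0.80926484],
       [ 0.2930815 , -0.75463542, -0.58705077]]), 't': array([0.47777736, 0.2169932 , 0.61306135])} 0.9956484375
{'time_s': 0.1, 'joint_positions': array([ 6.76028414e+01,  1.26714697e+01,  8.75204262e+01,  1.54592396e-04,
        7.99114059e+01, -7.22576317e+00]), 'joint_vel': array([ 0.04204204, -0.16424748, -0.199074  , -0.10112619,  0.09163819,
        0.10376356]), 'effort': array([ 1.08933342e-03, -4.98240280e+01, -3.90547013e+01, -2.32150669e-04,
        5.71828059e-03, -3.15944749e-05]), 'ee_pos': array([0.16337222, 0.60271468, 0.24428932]), 'tcp_rot': array([-1.79897538e+02, -1.31441651e-02,  1.64828566e+02]), 'contact_force': array([-0.06103753,  0.16177101, -0.12587936]), 'torque': array([ 0.01554725, -0.01215346,  0.00674802]), 'grip_force': 0.0, 'finger_gap': 0.08496964949633456}
```

View pics/top0.png

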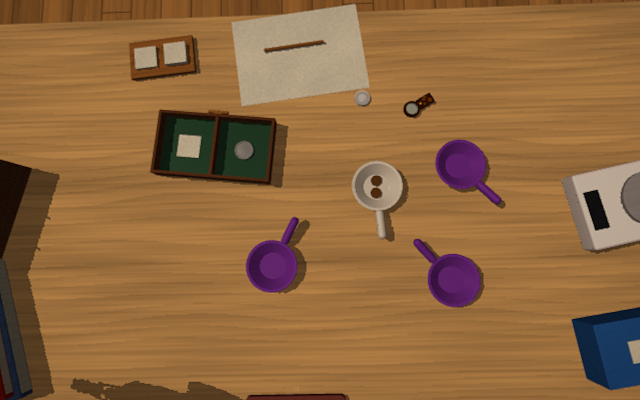

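View pics/side0.png

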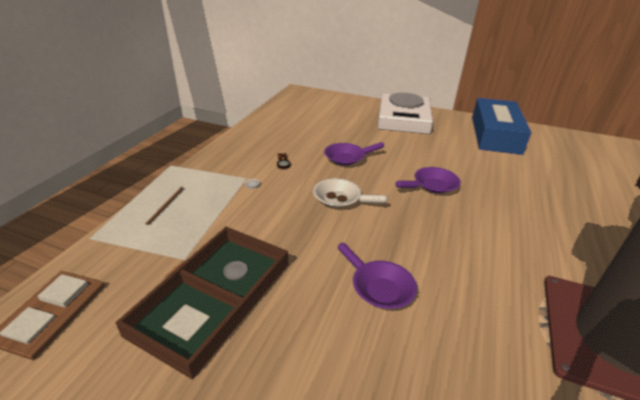

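The top view shows four dish-shaped things: white at (378,186), and purple at (462,165), (455,280) and (272,266). The white one fits the description: it holds two brown tokens and its handle points down to (382,236). In the side view it is at (337,193). The ticket is in the left compartment at (189,146) and the medal is at (244,150).

```bash
python3 - <<'E'
from h import *
T=cv2.imread('pics/top0.png'); S=cv2.imread('pics/side0.png')
cv2.imwrite('pics/crop0.png',np.hstack([cv2.resize(T[140:260,320:440],(390,390),interpolation=2),cv2.resize(S[140:260,280:400],(390,390),interpolation=2)]))
for n,I,(u0,v0,u1,v1) in(('top',T,(335,150,420,250)),('side',S,(300,165,400,220))):
    D=np.load(n+'0.npy'); P=cloud(n,D); m=np.zeros((400,640),bool); m[v0:v1,u0:u1]=1
    hsv=cv2.cvtColor(I,cv2.COLOR_BGR2HSV); w=m&(hsv[...,1]<75)&(hsv[...,2]>90)
    q=P[w&(P[...,2]>.004)]; print(n,len(q),'z pct',np.percentile(q[:,2],[1,50,90,99]))
    hi=q[(q[:,2]>.018)]
    # rim circle: iterate
    c=np.array([0,0.]); 
    A=np.c_[2*hi[:,:2],np.ones(len(hi))]; 
    best=None; rng=np.random.default_rng(0)
    for _ in range(2000):
        i=rng.choice(len(hi),3,False)
        try: s=np.linalg.solve(A[i],(hi[i,:2]**2).sum(1))
        except Exception: continue
        r2=s[2]+s[0]**2+s[1]**2
        if r2<=0 or abs(r2**.5-.054)>.004: continue
        k=(abs(np.hypot(*(hi[:,:2]-s[:2]).T)-r2**.5)<.0025).sum()
        if best is None or k>best[0]: best=(k,s[:2],r2**.5)
    print('rim',best); c=best[1]
    h=q[(np.hypot(*(q[:,:2]-c).T)>.063)]
    d=h[:,:2].mean(0)-c; print('handle mean',h.mean(0),'yaw of handle dir',np.degrees(np.arctan2(d[1],d[0])),'r max',np.hypot(*(h[:,:2]-c).T).max(),'z top',np.percentile(h[:,2],[50,95]))
    # box dark
    b=(hsv[...,2]<110)&(P[...,2]>.025)&(P[...,2]<.05); bm=np.zeros_like(b); 
    if n=='top': bm[100:195,145:285]=1
    else: bm[225:375,115:295]=1
    b&=bm; bp=P[b]; r=cv2.minAreaRect((bp[:,:2]*1000).astype(np.float32)); print('box',r,'z',np.median(bp[:,2]),np.percentile(bp[:,2],95))
    g=((hsv[...,1]<90)&(hsv[...,2]>120)&bm&(P[...,2]<.02)); print('ticket',np.median(P[g],0),g.sum())
print('rim ray chk',ray('top',378,186,.024),ray('side',337,193,.024))
E
```

```text
top 1877 z pct [0.00434742 0.01817911 0.02636631 0.03694672]
rim (np.int64(346), array([ 0.52797186, -0.18475718]), np.float64(0.05027888610254916))
handle mean [ 0.43994101 -0.18458478  0.05649676] yaw of handle dir 179.88779069624533 r max 0.1725344215345219 z top [0.03260565 0.03788252]
box ((629.7608642578125, 168.5905303955078), (259.5299377441406, 150.22598266601562), 83.7572250366211) z 0.03421850955695987 0.03710819610495609
ticket [0.63825753 0.22347178 0.00633007] 652
side 1184 z pct [0.00457255 0.01951415 0.02827422 0.03747266]
rim (np.int64(213), array([ 0.5300881 , -0.18129518]), np.float64(0.05057918017442423))
handle mean [ 0.4365563  -0.15454094  0.04901122] yaw of handle dir 164.03712206408383 r max 0.7393523157733315 z top [0.02967137 0.03786959]
box ((627.4827880859375, 171.96913146972656), (258.3420715332031, 142.76112365722656), 83.90208435058594) z 0.033391204149048295 0.036769992447158006
ticket [0.76883841 0.1037541  0.00097649] 3502
rim ray chk [ 0.52767825 -0.18683431  0.024     ] [ 0.52676775 -0.17491145  0.024     ]
```

View pics/crop0.png

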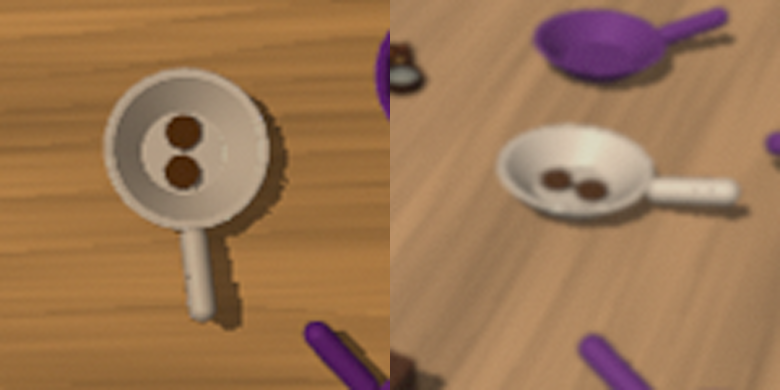

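```bash
python3 - <<'E'
from h import *
T=cv2.imread('pics/top0.png')
for n,a,b,c in(('top',(380,211),(382.4,237.8),(377.5,186.2)),):
    A,B,C=[ray(n,*p,z) for p,z in((a,.026),(b,.033),(c,.024))]
    d=B-C; print(A,B,C,np.degrees(np.arctan2(d[1],d[0])),np.hypot(*d[:2]))
# side: crop handle base (650,190),(738,191), rim centre (575,168)
f=lambda u,v:(280+(u-390)/3.25,140+v/3.25)
print([ray('side',*f(u,v),z).round(4) for u,v,z in((652,190,.022),(736,190,.029),(575,168,.024))])
# two-view height of handle tip & rim centre
from itertools import product
for (a,b) in (((382.4,238),f(738,191)),((377.5,186.2),f(575,168))):
    M=[];r=[]
    for n,(u,v) in(('top',a),('side',b)):
        F,cx,cy,R,t=cam(n)
        for k,q in((0,(u-cx)/F),(1,(v-cy)/F)): M.append(R[k]-q*R[2]); r.append(q*t[2]-t[k])
    print('tri',np.linalg.lstsq(np.array(M),np.array(r),rcond=None)[0])
print('ticket',ray('top',189,146,.006),ray('side',186,323,.006),'medal',ray('top',244,150,.011))
# handle depth centroid in bands
P=cloud('top',np.load('top0.npy')); s=P[208:240,372:392].reshape(-1,3); s=s[s[:,2]>.015]
for lo in np.arange(.41,.48,.01):
    k=s[(s[:,0]>lo)&(s[:,0]<lo+.01)]; k=k[k[:,2]>k[:,2].max()-.012] if len(k) else k; print(round(lo+.005,3),len(k),k.mean(0).round(4) if len(k) else '',k[:,2].max() if len(k) else '')
E
```

```text
[ 0.4734608  -0.18843886  0.026     ] [ 0.41654484 -0.18996524  0.033     ] [ 0.52727148 -0.18574394  0.024     ] -177.81673707626112 0.11080708276140291
[array([ 0.4726, -0.1788,  0.022 ]), array([ 0.4184, -0.192 ,  0.029 ]), array([ 0.5286, -0.1798,  0.024 ])]
tri [ 0.41647668 -0.19037601  0.02971714]
tri [ 0.52924209 -0.18610352  0.01952179]
ticket [0.63306024 0.23140177 0.006     ] [0.63307943 0.23553807 0.006     ] medal [0.61889526 0.10568877 0.011     ]
0.415 12 [ 0.4173 -0.189   0.0345] 0.037764301140181415
0.425 44 [ 0.4245 -0.1894  0.0349] 0.03998357053655076
0.435 42 [ 0.4349 -0.1889  0.0331] 0.037318814292292085
0.445 41 [ 0.4452 -0.1889  0.0316] 0.037101934340379825
0.455 35 [ 0.455  -0.1876  0.0291] 0.03280357698640001
0.465 43 [ 0.4647 -0.1876  0.0267] 0.03193855004928947
0.475 51 [ 0.4762 -0.1886  0.0245] 0.029368564853924344
0.485 8 [ 0.4804 -0.1815  0.0226] 0.025678080441822695
```

```bash
python3 -m crank '[[[60,40,-40,0,0,0,5],[60,40,-40,0,0,0,5],[60,40,-40,0,0,0,5],[60,40,-40,0,0,0,0],[60,40,-40,0,0,0,0],[60,40,-40,0,0,0,0],[60,40,-40,0,0,0,0],[60,40,-40,0,0,0,0],[60,40,-40,0,0,0,0],[60,30,-30,0,0,0,0]]]'
```

```text
time_s: 1.1
ee_pos: [0.513, 0.2528, 0.2449]
tcp_rot: [-180.0, -0.0, 179.8]
contact_force: [0.4, 1.0, -0.5]
finger_gap: 0.06
grip_force: 0.0
```

```bash
python3 -m crank '[[[60,10,10,-15,8,0,0],[60,10,5,-15,8,0,0],[60,10,5,-10,8,0,0],[60,5,5,-10,8,0,0],[60,5,0,-10,8,0,0],[60,0,0,-10,8,0,0],[60,0,0,-10,8,0,0],[60,0,0,-10,8,0,0],[60,0,0,0,0,0,0]]]'; python3 -c "
from h import *
s=env.state();print(s['joint_positions'].round(1),s['tcp_rot'])"
```

```text
time_s: 2.0
ee_pos: [0.5486, 0.2786, 0.1487]
tcp_rot: [115.9, -0.9, 179.8]
contact_force: [-1.5, 0.4, -0.7]
finger_gap: 0.06
grip_force: 0.0
[  -9.2   23.8  107.3   64.4   79.9 -129.9] [115.87187369  -0.92678944 179.75832832]
```

```bash
python3 -m crank '[[[40,-5,-10,15,-8,0,0],[40,-5,-20,15,-8,0,0],[40,-5,-40,15,-8,0,0],[40,-10,-40,5,-8,0,0],[40,-10,-50,0,-8,0,0],[40,-10,-50,0,-8,0,0],[40,-10,-50,0,-8,0,0],[40,-10,-50,0,-8,0,0],[40,-12,-50,-20,0,0,2],[40,-12,-50,-20,0,0,0],[40,-12,-50,-20,0,0,0],[40,0,-7,-20,0,0,0]]]'; python3 -m crank '[[[40,0,0,0,0,0,0],[40,0,0,0,0,0,0]]]'; python3 - <<'E'
from h import *
a,d=env.snapshot('top'); b,e=env.snapshot('side')
cv2.imwrite('pics/c1.png',np.hstack([cv2.resize(a[140:260,320:440],(390,390),interpolation=2),cv2.resize(b[100:260,280:440],(390,390),interpolation=2)]))
print(env.state()['joint_positions'].round(1), ray('side',*(400,200),.03)); print(proj('side',(.415,-.26,.03)))
E
```

```text
time_s: 3.2
ee_pos: [0.4556, -0.1739, 0.1335]
tcp_rot: [-179.6, 0.3, -178.4]
contact_force: [0.6, 0.8, 0.7]
finger_gap: 0.04
grip_force: 0.0
time_s: 3.4
ee_pos: [0.4557, -0.1689, 0.1325]
tcp_rot: [-179.9, 0.1, -178.2]
contact_force: [0.5, 0.4, -0.2]
finger_gap: 0.0399
grip_force: 0.0
[-2.960e+01 -1.000e-01  1.140e+02 -0.000e+00  6.590e+01 -1.215e+02] [ 0.38968229 -0.1968214   0.03      ]
(np.float64(394.8314633343015), np.float64(182.89436766916867))
```

View pics/c1.png

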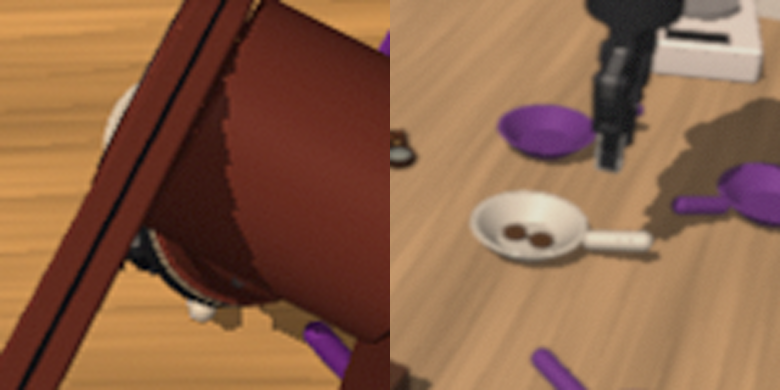

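The view shows the open fingers above the handle, which runs from (585,241) to (650,241) in the right crop. The tool needs to shift about -9 mm in x and -19 mm in y before going down.

```bash
python3 -m crank '[[[40,-9,-19,0,0,0,0],[40,0,0,-20,0,0,0],[40,0,0,-25,0,0,0],[40,0,0,-20,0,0,0],[40,0,0,0,0,0,0],[40,0,0,0,0,0,0]]]'; python3 - <<'E'
from h import *
b,e=env.snapshot('side')
cv2.imwrite('pics/c2.png',cv2.resize(b[130:250,300:460],(800,600),interpolation=2))
print(env.state()['ee_pos'])
E
```

```text
time_s: 4.1
ee_pos: [0.4468, -0.1876, 0.0671]
tcp_rot: [-180.0, 0.1, -178.1]
contact_force: [0.5, 0.6, 0.3]
finger_gap: 0.0403
grip_force: 0.0
[ 0.44722465 -0.18804763  0.06759455]
```

View pics/c2.png

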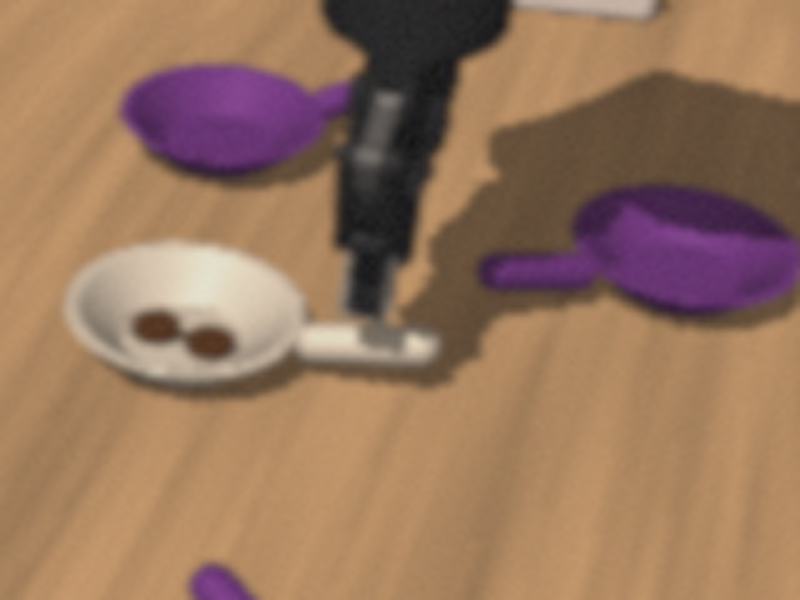

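The fingers at (365,290) straddle the mid-handle at (370,340), and the purple handle at (490,272) is clear. I'll go down and close.

```bash
python3 -m crank '[[[40,0,0,-18,0,0,0],[40,0,0,-18,0,0,0],[40,0,0,-12,0,0,0],[40,0,0,0,0,0,0],[34,0,0,0,0,0,0],[28,0,0,0,0,0,0],[22,0,0,0,0,0,0],[18,0,0,0,0,0,0],[14,0,0,0,0,0,0],[5,0,0,0,0,0,0],[5,0,0,0,0,0,0],[5,0,0,0,0,0,0]]]'; python3 -m crank '[[[0,0,0,0,0,0,0],[0,0,0,0,0,0,0],[0,0,0,0,0,0,0]]]'
```

```text
time_s: 5.35
ee_pos: [0.4462, -0.1882, 0.0182]
tcp_rot: [-180.0, 0.0, -178.2]
contact_force: [0.7, 0.3, 2.5]
finger_gap: 0.0164
grip_force: 58.5
time_s: 5.65
ee_pos: [0.4461, -0.1881, 0.0181]
tcp_rot: [-180.0, 0.0, -178.2]
contact_force: [0.1, 0.4, 3.8]
finger_gap: 0.0161
grip_force: 58.5
```

```bash
python3 -m crank '[[[0,0,0,5,0,0,0],[0,0,0,10,0,0,0],[0,0,0,15,0,0,0],[0,0,0,20,0,0,0],[0,0,0,20,0,0,0],[0,0,0,20,0,0,0],[0,0,0,20,0,0,0],[0,0,0,20,0,0,0],[0,0,0,10,0,0,0],[0,0,0,5,0,0,0],[0,0,0,0,0,0,0],[0,0,0,0,0,0,0]]]'; python3 - <<'E'
from h import *
b,e=env.snapshot('side')
cv2.imwrite('pics/c3.png',cv2.resize(b[50:210,260:460],(750,600),interpolation=2))
P=cloud('side',e); hsv=cv2.cvtColor(b,cv2.COLOR_BGR2HSV)
m=(hsv[...,1]<75)&(hsv[...,2]>110)&(abs(P[...,0]-.53)<.065)&(abs(P[...,1]+.185)<.07)&(P[...,2]>.1)
q=P[m]; print(len(q),q[q[:,1]<-.2].mean(0),q.min(0),q.max(0))
E
```

```text
time_s: 6.85
ee_pos: [0.4453, -0.1877, 0.1619]
tcp_rot: [179.9, -0.1, -178.2]
contact_force: [-0.7, -0.6, -3.1]
finger_gap: 0.0159
grip_force: 58.6
1092 [ 0.53153085 -0.21563071  0.15775434] [ 0.46504977 -0.23678914  0.14599873] [ 0.58354495 -0.12684947  0.41836549]
```

View pics/c3.png

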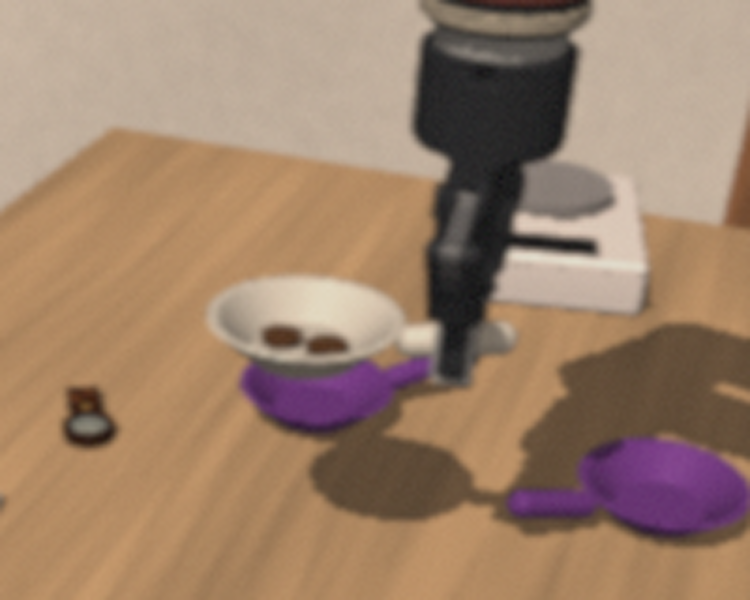

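The dish is held level and both tokens are inside, at (283,337) and (327,345). Next I'll carry it to the ticket compartment.

```bash
python3 -m crank '[[[0,2,6,0,0,0,0],[0,4,14,0,0,0,0],[0,5,22,0,0,0,0],[0,6,28,0,0,0,0],[0,7,30,0,0,0,0],[0,7,30,0,0,0,0],[0,7,30,0,0,0,0],[0,7,30,0,0,0,0],[0,7,30,0,0,0,0],[0,7,30,0,0,0,0],[0,7,30,0,0,0,0],[0,7,30,0,0,0,0]]]'; python3 -m crank '[[[0,7,30,0,0,0,0],[0,7,30,0,0,0,0],[0,7,30,0,0,0,0],[0,6,28,0,0,0,0],[0,4,22,0,0,0,0],[0,2,14,0,0,0,0],[0,1,6,0,0,0,0],[0,0,0,0,0,0,0],[0,0,0,0,0,0,0],[0,0,0,0,0,0,0]]]'; python3 - <<'E'
from h import *
b,e=env.snapshot('side'); s=env.state()
print(s['ee_pos'],s['joint_positions'].round(1))
cv2.imwrite('pics/c4.png',b)
P=cloud('side',e); hsv=cv2.cvtColor(b,cv2.COLOR_BGR2HSV)
x,y,_=s['ee_pos']
m=(hsv[...,1]<75)&(hsv[...,2]>90)&(abs(P[...,0]-x-.082)<.065)&(abs(P[...,1]-y)<.07)&(P[...,2]>.1)&(P[...,2]<.2)
q=P[m]; print(len(q),np.percentile(q,[1,99],axis=0))
E
```

```text
time_s: 8.1
ee_pos: [0.5184, 0.1245, 0.1625]
tcp_rot: [180.0, -0.0, -178.1]
contact_force: [0.9, -0.1, -1.3]
finger_gap: 0.0162
grip_force: 58.7
time_s: 9.1
ee_pos: [0.5529, 0.281, 0.1629]
tcp_rot: [-180.0, -0.0, -178.2]
contact_force: [-0.4, 0.1, -1.4]
finger_gap: 0.0161
grip_force: 58.7
[0.55296599 0.28101744 0.16298333] [ 19.7  15.9  92.7  -0.   71.4 -72.1]
2737 [[0.59144645 0.24256579 0.14753917]
 [0.68770025 0.33775223 0.16863016]]
```

View pics/c4.png

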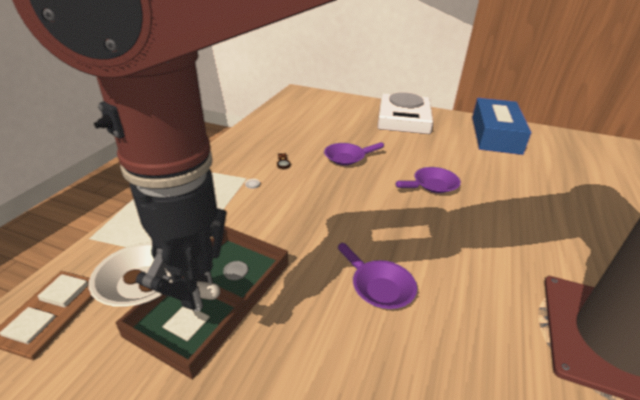

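The dish is held level above the left compartment, with its rim at about (125,275) and the tokens in it. I'll lower it, then tilt.

```bash
python3 -m crank '[[[0,-1,-1,-5,0,0,0],[0,-1,-1,-10,0,0,0],[0,-2,-1,-14,0,0,0],[0,-1,-1,-14,0,0,0],[0,0,0,-10,0,0,0],[0,0,0,-4,0,0,0],[0,0,0,0,0,0,0],[0,0,0,0,0,0,0]]]'; python3 -m crank '[[[0,0,0,0,4,0,0],[0,0,0,0,6,0,0],[0,0,0,0,6,0,0],[0,0,0,0,6,0,0],[0,0,0,0,6,0,0],[0,0,0,0,6,0,0],[0,0,0,0,6,0,0],[0,0,0,0,6,0,0],[0,0,0,0,6,0,0],[0,0,0,0,6,0,0],[0,0,0,0,4,0,0],[0,0,0,0,2,0,0]]]';  python3 -m crank '[[[0,0,0,0,1,0,0],[0,0,0,0,0,0,0],[0,0,0,0,0,0,0],[0,0,0,0,0,0,0],[0,0,0,0,0,0,0],[0,0,0,0,0,0,0]]]'; python3 - <<'E'
from h import *
b,e=env.snapshot('side'); a,_=env.snapshot('top'); s=env.state()
print(s['joint_positions'].round(1))
cv2.imwrite('pics/c5.png',np.hstack([cv2.resize(b[200:380,40:300],(400,280),interpolation=2),cv2.resize(a[80:220,120:320],(400,280),interpolation=2)]))
E
```

```text
time_s: 9.95
ee_pos: [0.5483, 0.2781, 0.1062]
tcp_rot: [180.0, 0.0, -178.2]
contact_force: [0.8, 0.7, -1.2]
finger_gap: 0.016
grip_force: 58.7
time_s: 11.15
ee_pos: [0.5486, 0.2771, 0.1056]
tcp_rot: [116.0, 1.7, -179.3]
contact_force: [-0.5, -0.1, -2.2]
finger_gap: 0.016
grip_force: 58.8
time_s: 11.75
ee_pos: [0.548, 0.2782, 0.1063]
tcp_rot: [115.0, 1.7, -179.2]
contact_force: [0.0, 0.8, -1.4]
finger_gap: 0.0163
grip_force: 58.8
[  -9.5   28.9  107.    65.8   78.5 -137.4]
```

View pics/c5.png

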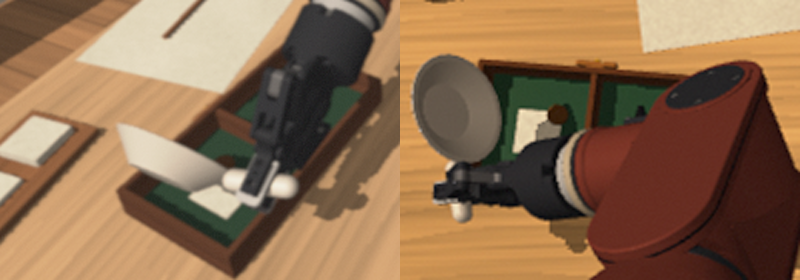

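One token is visible in the ticket compartment at (557,114) in the right crop. I'll tilt a little further and hold, then bring the dish upright while rising.

```bash
python3 -m crank '[[[0,0,0,0,3,0,0],[0,0,0,0,2,0,0],[0,0,0,0,0,0,0],[0,0,0,0,0,0,0],[0,0,0,0,0,0,0],[0,0,0,5,-2,0,0],[0,0,0,10,-6,0,0],[0,0,0,10,-6,0,0],[0,0,0,10,-8,0,0],[0,0,0,10,-8,0,0],[0,0,0,10,-8,0,0],[0,0,0,10,-8,0,0]]]'; python3 -m crank '[[[0,0,0,10,-8,0,0],[0,0,0,10,-8,0,0],[0,0,0,10,-6,0,0],[0,0,0,5,-2,0,0],[0,0,0,5,0,0,0],[0,0,0,0,0,0,0],[0,0,0,0,0,0,0],[0,0,0,0,0,0,0],[0,0,0,0,0,0,0],[0,0,0,0,0,0,0]]]'; python3 - <<'E'
from h import *
b,e=env.snapshot('side'); a,_=env.snapshot('top'); s=env.state()
print(s['tcp_rot'],s['joint_positions'].round(1))
cv2.imwrite('pics/c6.png',np.vstack([cv2.resize(b[180:380,40:300],(390,300),interpolation=2),cv2.resize(a[60:220,120:328],(390,300),interpolation=2)]))
P=cloud('side',e); hsv=cv2.cvtColor(b,cv2.COLOR_BGR2HSV)
x,y,z=s['ee_pos']
m=(hsv[...,1]<75)&(hsv[...,2]>90)&(abs(P[...,0]-x-.082)<.06)&(abs(P[...,1]-y)<.07)&(abs(P[...,2]-z)<.04)
q=P[m]; print(len(q),np.percentile(q,[1,99],axis=0))
for p in np.linspace(.06,.0,1): pass
r=np.hypot(q[:,0]-x-.082,q[:,1]-y-.003); h=q[(r>.050)&(r<.056)&(q[:,2]>z-.012)]
print(len(h),np.linalg.lstsq(np.c_[h[:,:2]-[x,y],np.ones(len(h))],h[:,2],rcond=None)[0])
E
```

```text
time_s: 13.05
ee_pos: [0.5485, 0.2777, 0.1732]
tcp_rot: [156.3, 0.9, -178.4]
contact_force: [-0.6, 0.1, -2.2]
finger_gap: 0.0163
grip_force: 58.8
time_s: 14.05
ee_pos: [0.5479, 0.2774, 0.2106]
tcp_rot: [180.0, -0.0, -178.2]
contact_force: [0.4, -0.5, -1.8]
finger_gap: 0.0163
grip_force: 58.8
[ 1.79998450e+02 -1.81015648e-02 -1.78200546e+02] [ 19.5  12.6  91.2   0.   76.2 -72.3]
3037 [[0.58541093 0.2395481  0.19528717]
 [0.68258186 0.33444048 0.21613489]]
618 [-0.01364245  0.00896286  0.21572477]
```

View pics/c6.png

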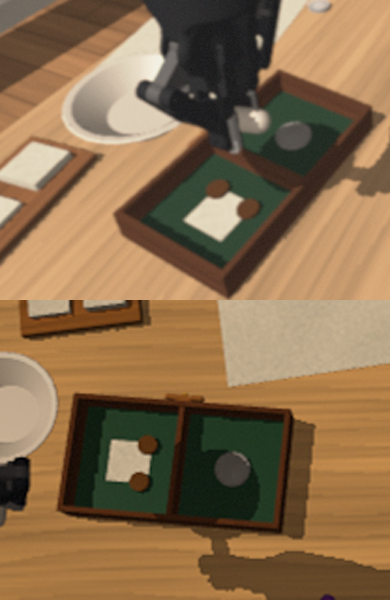

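Both tokens lie in the ticket compartment, at (148,444) and (139,481) in the lower picture. The medal is still in place, and the dish is empty, level and about 15 cm above the walls.

```bash
python3 -c "
from rig import env
print(abs(env.state()['joint_vel']).max(), env.sign_off())"
```

```text
the job is handed in; nothing more can be done
0.18087849480552862 None
```

The job is handed in: both tokens are in the ticket compartment, and the gripper holds the empty white dish level and still, its underside about 15 cm above the box walls; the medal is in place, and the arm did not go near the capsule or the loupe.

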